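# Clear the glass grinder's table and wind it to the loading index

## Task

Get the bench edging grinder ready for the next pane. First lift the coolant can off the grinder's slide table by its carrying handle, keep it upright, and set it down gently inside the square drip tray on the bench. Then wind the handwheel clockwise (as you face it), in as many turns and grasps as it takes, until the pointer on the table's edge stands in line with the index clamp on the scale rail, let go, and leave the other things on the bench where they are.

Things in the scene. Friction and masses are not known exactly. Their poses are not given: they have to be found in the camera images.
- grinder: Bench edging grinder for glass, green casting bolted to the bench. Origin: on the bench under the leadscrew. y: along the leadscrew to the handwheel end; x: towards the grinding head (stone and motor, 225 mm high, at x = 120 to 400, y = -190 to -30 mm); z up. Base x = -100 to 100, y = -165 to 140 mm; its end blocks and rails stay below 130 mm.
- table_top (a point): Centre of the slide table's upper face, 150 mm above the bench: an aluminium plate 180 mm (grinder x) by 150 mm (grinder y) with three slots, which travels along the grinder's y. Axes as the grinder.
- handwheel (a joint): Turn of the handwheel, rad; grows clockwise as seen facing the wheel and its crank handle (looking along the grinder's -y). At 0 and every 2 pi the handle is at the top; at a it is 58 sin(a) mm to the grinder's -x and 58 cos(a) mm above the axis. A clockwise turn draws the slide table 25 mm towards the handwheel (+y). Takes 0.2 to 0.3 N m (about 5 N at the handle) and stays where it is left.
- crank_grip (a point): Gripping point on the crank handle's own axis: a black bar 25 mm thick, 91 mm long, sticking out along the grinder's +y from the dark steel wheel (144 mm across), 58 mm off the wheel's axis. It spins freely on its pin, so the gripper need not turn with the wheel. The point is 61 mm out from the face of the wheel's rim, 32 mm from the handle's free end. Its axes turn with the wheel.
- wheel_axis (a point): Point on the handwheel's axis (the grinder's y), 100 mm above the bench: the centre of the 58 mm circle in which crank_grip moves.
- pointer (a point): Tip of the pointer, a dark steel strip 5 mm wide on the +x edge of the slide table, pointing along the grinder's +x over the scale rail; moves with the table. Axes as the grinder.
- index_mark (a point): Near end of the matching 5 mm wide dark steel strip on the index clamp, a small dark block fixed on the scale rail at the table's +x side. Axes as the grinder. The pointer is in line with it when both have the same y in the grinder's frame; at the start the pointer is 22 to 78 mm short of it, on the -y side.
- can: Steel coolant can, 84 mm across, body 112 mm high, with a short spout and an arched carrying handle over the top, 0.3 to 0.65 kg; stands loose on the slide table. Origin: centre of its underside; z up. x points to the spout side.
- can_handle (a point): Middle of the carrying handle's top bar, 164 mm above the can's underside, on its axis. The bar is 12 mm thick, runs along the can's y and is straight for 56 mm; 40 mm free below it down to the filler cap.
- tray: Fixed drip tray of sheet steel, 180 mm square, 14 mm high, wall and floor 3 mm thick, on the bench beyond the grinder's end away from the handwheel. Origin: centre of its underside, on the bench.
- suction_lifter: Bystander: hand suction lifter for glass, cup 116 mm across, 78 mm high. Origin: centre of its underside.
- mallet: Bystander: rubber mallet lying on the bench, 300 mm long, head 60 mm thick and 100 mm long. Origin: on the bench near the middle of its length.
- cleaner_bottle: Bystander: white plastic bottle, 72 mm across, 190 mm high. Origin: centre of its underside.
Things that resemble listed ones, but are neither listed nor needed, are in the scene too. Leave any green, red or turquoise look-alike of the can alone.

How it is judged:
By the outcome, as a careful person would: the job done as asked, in the order asked, and still so for the second after the job is handed in, with the robot touching nothing.
It also fails if it takes over 72 s, if anything falls off the work surface, if the arm or the gripper's body presses on something with over 40 N, if the wrist force passes 120 N, or if a joint passes its speed limit or range.

## Robot

A 6-joint arm with a two-finger parallel gripper is mounted at the origin on the work surface. World frame = base frame: x ahead of the robot, y to its left, z up, the work surface at z = 0. Lengths are in m, angles in rad, forces in N, time in s.
With the tool pointing down it reaches from about 0.425 to 0.95 m from the base axis. Payload 3.5 kg.
Tool frame: the origin (TCP) lies on the centre line of the jaws, within the pads' length; the fingertips stand 25 mm ahead of it and the grasp point (between the pads) lies 6 mm ahead of it; z points along the fingers, y is the line along which they close (so a half turn about z gives the same grasp; the last joint's range is limited). The gripper opens to 85 mm and grips with 20 to 120 N. Pads are 22 mm wide; open, the fingers measure 114 mm over their backs; the gripper's body (76 mm by 85 mm) begins 54 mm behind the grasp point. The pads swing forward as they close: fully open they stand 13 mm farther back than shut.
Start: joints at [-1.438, 0.286, 1.577, -0, 1.279, -0.15], TCP at [0.188, -0.648, 0.256] pointing down, gripper open.
Joint ranges: [-2.77, 2.77], [-0.9, 2.22], [0.21, 2.48], [-1.53, 4.67], [0.24, 2.81], [-2.84, 2.84]. Speed limits (rad/s): [2.79, 2.79, 3.14, 3.14, 3.14, 3.14].

## Interface

Orientations are given as [roll, pitch, yaw] about the fixed x, y, z axes, in that order (R = Rz(yaw) Ry(pitch) Rx(roll)).
In Python, from bench import arm, eyes gives the robot as it stands. The module is installed in compiled form; this text tells all that it offers.
- The arm moves only by the tool arm_command, never from a script. Its argument "increments" is a list of rows, each a list of 3 entries, a list of its own where there are three numbers: the shift along the tool's x, y, z each as a share of 0.1 m, from -1 to 1, then the turn, a rotation vector about the tool's x, y, z each as a share of 30 degrees, from -1 to 1, then the closure, from 0 (fully open) to 1 (shut). A call has 1 to 8 rows; each row is the pose to reach, as a shift and turn from the pose commanded when the call began, along the tool's axes at that moment; what a row does not reach only later rows make up. A row lasts 1/8 s, in which the tool goes at most 62.5 mm and 10.7 degrees, less where a joint would pass 70% of its speed; a pose out of reach is approached as far as the arm can. A call with a number of a shift or a turn outside -1 to 1 is refused whole. A call with a gripper value outside its range is refused whole. The fingers move at their own pace and stop on an object; the grip force is fixed at half the most. Time passes only in rows, so rows that repeat a pose let the fingers close. It gives the time, the measured TCP pose, the force, the opening and the grip force at its end, in the units of the state.
- arm.observe(): the state, without advancing time (a new reading comes with each control period).
- eyes.read_camera(name): name is "side" or "top" or "wrist"; returns a dict with "color" (480x640x3 uint8, red, green, blue), "z_map" (480x640 float32, m along the optical axis (not along the pixel's ray), 0 where there is no reading), "fovy" (degrees; the focal length in pixels is half the picture's height over the tangent of half this angle, whatever the lens; pixels are square), "cx", "cy" (the principal point, pixels), "dist_coeffs" ([k1, k2, p1, p2, k3] as OpenCV has them; the pictures are not rectified), "eye" and "rotation" of the camera in the world. Camera axes: x right, y down, z forward; pixel columns grow to the right and rows downward; lengths in m; the calibration is good to about 2 mm. A picture is of the moment at which its call begins.
- arm.close_job(): hands the job in; it is judged then, once.
Trained networks look in a picture, given as the dict that the camera call returned (one of the last four; its "shot" number tells which), for a name from the list of things; names that differ only in an ending like _2 or _b are one class to them, and where a whole thing is asked for, a point or a joint stands for the part that bears it (a point fixed in the world has none). Each returns a list of dicts, best first, with "score" (0 to 1); they miss things now and then, are a little off and sometimes report something else, mostly with a low value. They report only what shows in the picture. A call takes as long as a camera call. They do not tell look-alikes from the thing itself.
- eyes.find_in(thing, picture): "centre" ([column, row] in pixels, amid what is visible of it).
- eyes.spot_point(thing, picture): "centre" ([column, row] in pixels: a listed point, or the origin of a listed thing).
The state is a dict: "clock": time; "qpos": joint angles; "qvel": joint speeds; "joint_torque": joint torques, N m; "tool_pos": TCP position; "eef_rot": TCP orientation; "ft_force": force on the tool from outside, world axes, zero at the start; "ft_torque": the same for the moment, N m; "gripper_width": finger opening in m; "finger_force": force on a finger pad.
Only numpy, scipy, OpenCV 4.12 (cv2) and the standard library are available. Lean on these libraries where they do the work, as an engineer would, in place of code of your own. Each camera call takes 0.05 s, during which the arm holds its last target. There are 200 camera calls.

## Working session

There is one attempt and no reset: what is moved stays moved. The work goes in short steps, Python scripts to look and compute and a tool call to move; the robot and the scene stay as the last step left them, time stands still between calls to the robot, and variables do not carry over. Pictures are saved under pics/ and viewed, at most 10 in all, crops included, and the job is handed in when it is done.

Besides the shell and the picture viewer there is one more tool, called after "Request:" in YAML: its name, and indented under it one key for each argument. arm_command: Moves the arm, as the interface text tells. Its arguments: {"type":"object","properties":{"increments":{"type":"array","items":{"type":"array"}}},"required":["increments"]}

```bash
mkdir -p pics; cat > h.py <<'E'
import numpy as np, cv2
from bench import arm, eyes
def K(p):
    f=240/np.tan(np.radians(p["fovy"])/2); return np.array([[f,0,p["cx"]],[0,f,p["cy"]],[0,0,1.]])
def ray(p,uv):
    n=cv2.undistortPoints(np.array([[uv]],float),K(p),np.array(p["dist_coeffs"],float))[0,0]
    return np.array(p["eye"]),np.array(p["rotation"])@np.array([n[0],n[1],1.])
def at_z(p,uv,z):
    e,d=ray(p,uv); return e+d*(z-e[2])/d[2]
def at_depth(p,uv):
    e,d=ray(p,uv); u,v=int(round(uv[0])),int(round(uv[1])); return e+d*p["z_map"][v,u]
def cloud(p):
    v,u=np.mgrid[0:480,0:640]; n=cv2.undistortPoints(np.stack([u,v],-1).reshape(-1,1,2).astype(float),K(p),np.array(p["dist_coeffs"],float)).reshape(480,640,2)
    c=np.dstack([n,np.ones((480,640))])*p["z_map"][...,None]
    return c@np.array(p["rotation"]).T+np.array(p["eye"])
def proj(p,X):
    R=np.array(p["rotation"]);c=(np.atleast_2d(X)-np.array(p["eye"]))@R
    return cv2.projectPoints(c.reshape(-1,1,3),np.zeros(3),np.zeros(3),K(p),np.array(p["dist_coeffs"],float))[0].reshape(-1,2)
def save(p,n): cv2.imwrite("pics/"+n,cv2.cvtColor(p["color"],cv2.COLOR_RGB2BGR))
E
python3 - <<'E'
from h import *
np.set_printoptions(precision=3,suppress=True)
for n in ("top","side"):
    p=eyes.read_camera(n); save(p,n+"0.png"); print(n,np.array(p["eye"]),p["fovy"])
    for t in ("grinder","table_top","crank_grip","wheel_axis","pointer","index_mark","can","can_handle","tray","suction_lifter","mallet","cleaner_bottle"):
        for d in eyes.spot_point(t,p)[:3]:
            if d["score"]>.2: print(t,round(d["score"],2),np.array(d["centre"]),at_depth(p,d["centre"]))
print(arm.observe()["eef_rot"])
E
```

```text
top [0.314 0.028 1.369] 54.69448551512112
grinder 0.65 [337.9 247.4] [-1.745 -2.03  -0.69 ]
table_top 0.75 [360.  240.1] [-1.756 -2.042 -0.701]
crank_grip 0.58 [241.1 216.3] [-0.971 -1.257  0.084]
pointer 0.88 [349.  196.9] [-1.886 -2.172 -0.832]
index_mark 0.48 [337.1 192.3] [-1.794 -2.079 -0.739]
can 0.86 [361.6 229.4] [-1.737 -2.023 -0.683]
can 0.81 [452.8 150.7] [-2.878 -3.164 -1.823]
can 0.74 [457.9 337.6] [-2.747 -3.033 -1.692]
can_handle 0.97 [282.5 144.3] [-1.422 -1.708 -0.367]
can_handle 0.86 [476.6 343.3] [-2.708 -2.994 -1.653]
can_handle 0.6 [364.8 218.7] [-1.653 -1.939 -0.599]
tray 0.95 [429.1 263.1] [-2.791 -3.077 -1.736]
tray 0.38 [366.9 218.9] [-1.679 -1.965 -0.624]
suction_lifter 0.77 [495.3 280. ] [-3.161 -3.447 -2.106]
mallet 0.79 [158.7 261.6] [-0.383 -0.669  0.671]
cleaner_bottle 0.86 [480.2 202.4] [-3.089 -3.375 -2.034]
side [0.007 1.163 1.207] 50.103148789363374
grinder 0.91 [327.9 283.1] [-4.248 -3.092 -3.048]
table_top 0.93 [340.4 236.8] [-4.626 -3.47  -3.426]
table_top 0.73 [280.5 305.6] [-4.165 -3.009 -2.965]
table_top 0.56 [332.4 192. ] [-4.371 -3.215 -3.17
[... 188 characters left out ...]
 [-4.927 -3.771 -3.727]
index_mark 0.48 [339.1 237.6] [-4.637 -3.481 -3.437]
can 0.9 [247.4 285.6] [-3.972 -2.816 -2.772]
can 0.73 [332.6 232.9] [-4.527 -3.371 -3.327]
can 0.7 [336.6 236.6] [-4.587 -3.431 -3.387]
can_handle 0.96 [334.6 190.1] [-6.033 -4.877 -4.833]
can_handle 0.92 [442.7 210.4] [-6.698 -5.542 -5.498]
can_handle 0.82 [301.1 170.8] [-5.168 -4.012 -3.969]
tray 0.78 [371.4 240.4] [-4.91  -3.754 -3.71 ]
tray 0.73 [331.4 237.3] [-4.56  -3.404 -3.36 ]
suction_lifter 0.61 [401.5 217.3] [-6.076 -4.92  -4.876]
mallet 0.71 [266.2 409.9] [-3.309 -2.153 -2.109]
mallet 0.35 [333.7 235.4] [-4.542 -3.386 -3.342]
cleaner_bottle 0.77 [346.5 204.7] [-4.628 -3.472 -3.429]
[-3.142  0.     0.283]
```

```bash
sed -i 's/np.array(p\["rotation"\])/rot(p)/g' h.py; cat >> h.py <<'E'
from scipy.spatial.transform import Rotation as Ro
def rot(p):
    r=np.array(p["rotation"],float)
    return r if r.size==9 else Ro.from_euler("xyz",r).as_matrix()
E
python3 - <<'E'
from h import *
np.set_printoptions(precision=3,suppress=True)
Z=dict(grinder=0,table_top=.15,can_handle=.314,can=.15,tray=0,mallet=0,suction_lifter=0,cleaner_bottle=0,wheel_axis=.1,pointer=.15,index_mark=.15)
for n in ("top","side"):
    p=eyes.read_camera(n); print(n,p["rotation"])
    for t in ("grinder","table_top","crank_grip","wheel_axis","pointer","index_mark","can","can_handle","tray","suction_lifter","mallet","cleaner_bottle"):
        for d in eyes.spot_point(t,p)[:3]:
            if d["score"]>.3: print(t,round(d["score"],2),np.array(d["centre"]),at_depth(p,d["centre"]),at_z(p,d["centre"],Z.get(t,.1)))
E
```

```text
top [-3.007  0.002 -1.584]
grinder 0.61 [335.1 243.3] [ 0.464 -0.003  0.152] [ 0.482 -0.007  0.   ]
table_top 0.57 [358.6 243.1] [ 0.459 -0.062  0.191] [ 0.464 -0.065  0.15 ]
crank_grip 0.92 [245.2 215.4] [0.539 0.232 0.167] [0.551 0.244 0.1  ]
pointer 0.69 [357.8 241.7] [ 0.461 -0.06   0.201] [ 0.467 -0.063  0.15 ]
pointer 0.58 [349.9 194.2] [ 0.632 -0.054 -0.003] [ 0.596 -0.045  0.15 ]
pointer 0.31 [243.5 212.9] [0.547 0.238 0.162] [0.549 0.24  0.15 ]
index_mark 0.55 [338.2 194.6] [ 0.601 -0.015  0.126] [ 0.595 -0.014  0.15 ]
can 0.94 [452.9 150.7] [ 0.73  -0.342  0.098] [ 0.713 -0.327  0.15 ]
can 0.87 [359.2 229.7] [ 0.483 -0.059  0.261] [ 0.499 -0.068  0.15 ]
can 0.86 [290.4 167.3] [0.69  0.118 0.092] [0.673 0.114 0.15 ]
can_handle 0.95 [363.9 218. ] [ 0.501 -0.066  0.317] [ 0.502 -0.066  0.314]
can_handle 0.6 [284.9 145.6] [0.727 0.127 0.168] [0.677 0.115 0.314]
can_handle 0.6 [479.2 342.6] [ 0.199 -0.383  0.105] [ 0.218 -0.315  0.314]
tray 0.62 [429.2 262.9] [ 0.42  -0.283  0.004] [ 0.42  -0.284  0.   ]
suction_lifter 0.78 [491.3 280.6] [ 0.365 -0.451  0.033] [ 0.366 -0.463  0.
[... 854 characters left out ...]
 235.3] [ 0.488 -0.039  0.171] [ 0.498 -0.063  0.15 ]
can 0.67 [437.5 244.5] [0.147 0.027 0.3  ] [ 0.17  -0.161  0.15 ]
can 0.58 [245.2 284.9] [0.706 0.163 0.039] [0.64  0.258 0.15 ]
can_handle 0.91 [239.5 249.3] [0.753 0.104 0.128] [0.625 0.286 0.314]
can_handle 0.89 [444.  207.9] [ 0.196 -0.348  0.166] [ 0.169 -0.133  0.314]
can_handle 0.66 [333.  191.3] [ 0.502 -0.068  0.319] [ 0.505 -0.075  0.314]
tray 0.93 [369.4 238.6] [ 0.38  -0.095  0.152] [ 0.434 -0.276  0.   ]
suction_lifter 0.61 [401.1 216. ] [ 0.359 -0.424  0.029] [ 0.367 -0.462  0.   ]
mallet 0.68 [267.1 410.7] [0.435 0.517 0.003] [0.436 0.515 0.   ]
cleaner_bottle 0.95 [342.2 204.3] [ 0.6   -0.414  0.019] [ 0.609 -0.439  0.   ]
```

View pics/top0.png

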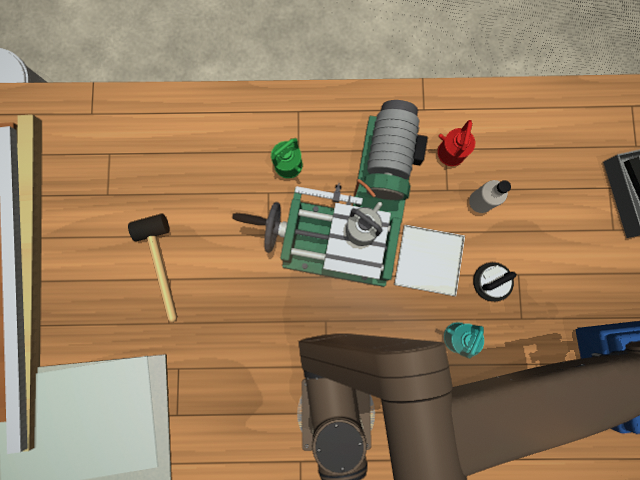

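View pics/side0.png

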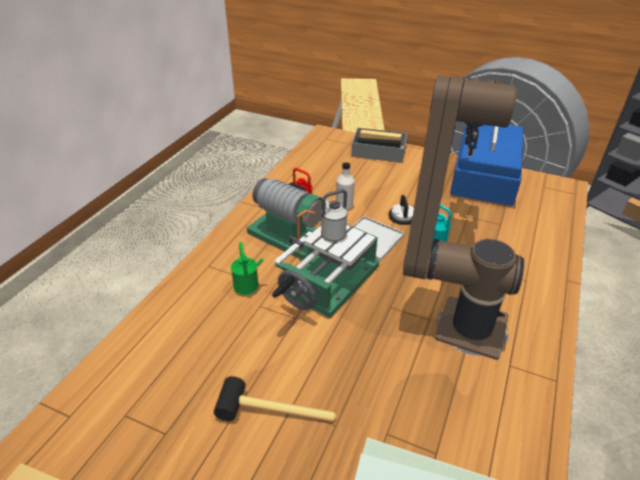

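```bash
python3 - <<'E'
from h import *
np.set_printoptions(precision=3,suppress=True)
p=eyes.read_camera("top");C=cloud(p);s=eyes.read_camera("side");S=cloud(s)
def sel(C,lo,hi): return C[np.all((C>lo)&(C<hi),axis=-1)]
t=sel(C,[.36,-.2,.144],[.60,.15,.156]);r=cv2.minAreaRect(t[:,:2].astype(np.float32)*1000);print("table",len(t),r,np.median(t[:,2]))
for nm,X in(("t",C),("s",S)):
    a=sel(X,[.42,-.15,.303],[.58,.02,.34]);m=a.mean(0);w,v=np.linalg.eigh(np.cov(a[:,:2].T));u=v[:,1];k=(a[:,:2]-m[:2])@u
    print("bar",nm,len(a),m,u,np.degrees(np.arctan2(u[1],u[0])),k.min(),k.max(),m[:2]+u*(k.min()+k.max())/2,a[:,2].max())
col=p["color"].astype(int)
w=(C[...,2]<.03)&(C[...,2]>-.01)&(col.min(-1)>170)&(C[...,1]<-.15)&(C[...,1]>-.42)&(C[...,0]>.3)&(C[...,0]<.56)
print("tray",w.sum(),cv2.minAreaRect(C[w][:,:2].astype(np.float32)*1000))
for nm,X,pp in(("t",C,p),("s",S,s)):
    d=(pp["color"].max(-1)<60)&np.all((X>[.44,.18,.02])&(X<[.62,.36,.2]),axis=-1);b=X[d];m=b.mean(0)
    b2=b[b[:,1]>.205]; print("crank",nm,len(b),len(b2));
    if len(b2)>20: 
        w_,v=np.linalg.eigh(np.cov(b2.T));print(b2.mean(0),v[:,2],b2.min(0),b2.max(0))
for n,X in(("top",p),("side",s)):
    a={"top":(130,300,220,460),"side":(130,330,220,410)}[n];im=cv2.cvtColor(X["color"],cv2.COLOR_RGB2BGR)[a[0]:a[1],a[2]:a[3]]
    cv2.imwrite(f"pics/{n}crop.png",cv2.resize(im,None,fx=3,fy=3,interpolation=cv2.INTER_CUBIC)[:600])
E
```

```text
table 2678 ((494.82861328125, -83.26879119873047), (187.52188110351562, 232.54554748535156), 78.50605773925781) 0.1493811048999426
bar t 188 [ 0.499 -0.072  0.316] [0.612 0.791] 52.25286341187802 -0.04221038315057802 0.0427478323781126 [ 0.499 -0.072] 0.3238239908862923
bar s 103 [ 0.497 -0.068  0.315] [0.62  0.785] 51.718368722940184 -0.04620869010665286 0.04111317784281829 [ 0.495 -0.07 ] 0.32309635199046294
tray 3496 ((429.6842041015625, -284.0543212890625), (179.28640747070312, 177.89341735839844), 78.57417297363281)
crank t 245 175
[0.532 0.233 0.167] [-0.216 -0.976  0.026] [0.517 0.205 0.157] [0.544 0.266 0.175]
crank s 232 139
[0.527 0.235 0.166] [-0.193 -0.981  0.008] [0.514 0.206 0.151] [0.542 0.269 0.175]
```

View pics/topcrop.png

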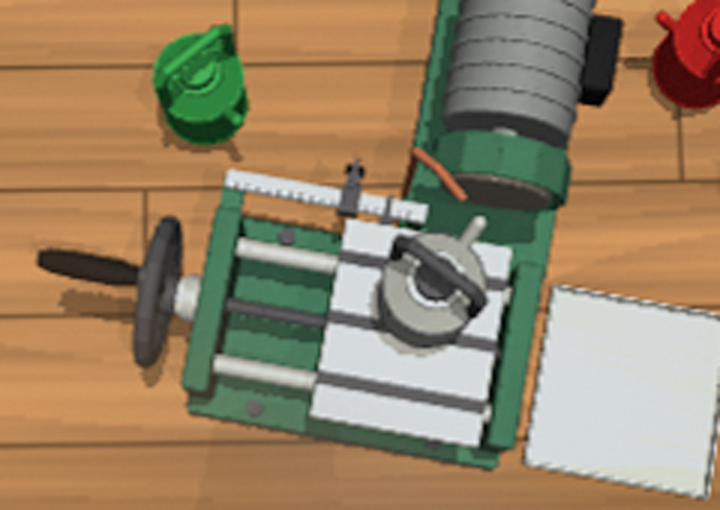

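Request:
arm_command:
  increments:
    - [[0.2, -0.2, -0.3], [0, 0, 0], 0]
    - [[0.5, -0.5, -0.6], [0, 0, 0], 0]
    - [[0.8, -0.8, -0.85], [0, 0, 0], 0]
    - [[1, -1, -1], [0, 0, 0], 0]

```text
clock: 3.2
tool_pos: [0.2574, -0.5231, 0.3585]
eef_rot: [3.139, -0.0, 0.284]
ft_force: [1.0, -0.3, -0.6]
gripper_width: 0.0855
finger_force: 0.0
```

Request:
arm_command:
  increments:
    - [[0.33, -0.33, -0.2], [0, 0, 0], 0]
    - [[0.67, -0.67, -0.4], [0, 0, 0], 0]
    - [[1, -1, -0.6], [0, 0, 0], 0]

```text
clock: 3.58
tool_pos: [0.3251, -0.3988, 0.4171]
eef_rot: [3.141, -0.0, 0.283]
ft_force: [0.2, 0.1, -0.5]
gripper_width: 0.0852
finger_force: 0.0
```

Request:
arm_command:
  increments:
    - [[0.33, -0.33, 0], [0, 0, 0], 0]
    - [[0.67, -0.67, 0], [0, 0, 0], 0]
    - [[1, -1, 0], [0, 0, 0], 0]

```text
clock: 3.95
tool_pos: [0.3932, -0.2748, 0.4166]
eef_rot: [3.141, -0.001, 0.283]
ft_force: [0.1, 0.6, -0.9]
gripper_width: 0.0851
finger_force: 0.0
```

Request:
arm_command:
  increments:
    - [[0.33, -0.33, 0], [0, 0, 0], 0]
    - [[0.67, -0.67, 0], [0, 0, 0], 0]
    - [[1, -1, 0], [0, 0, 0], 0]

```text
clock: 4.32
tool_pos: [0.4614, -0.1509, 0.4167]
eef_rot: [3.141, -0.001, 0.283]
ft_force: [1.0, -1.0, -0.1]
gripper_width: 0.0852
finger_force: 0.0
```

Request:
arm_command:
  increments:
    - [[0.2, -0.2, 0], [0, 0, -0.3], 0]
    - [[0.4, -0.45, 0], [0, 0, -0.6], 0]
    - [[0.6, -0.68, 0], [0, 0, -0.9], 0]
    - [[0.6, -0.68, 0], [0, 0, -1], 0]
    - [[0.6, -0.68, 0], [0, 0, -1], 0]

```text
clock: 4.95
tool_pos: [0.4995, -0.07, 0.4164]
eef_rot: [3.141, 0.0, 0.807]
ft_force: [-0.6, -0.4, 0.2]
gripper_width: 0.0853
finger_force: 0.0
```

Request:
arm_command:
  increments:
    - [[0, 0, 0], [0, 0, -0.2], 0]
    - [[0, 0, 0], [0, 0, -0.2], 0]

```text
clock: 5.2
tool_pos: [0.4994, -0.0707, 0.4164]
eef_rot: [3.141, -0.0, 0.909]
ft_force: [-0.1, -0.2, -0.4]
gripper_width: 0.0853
finger_force: 0.0
```

```bash
python3 - <<'E'
from h import *
np.set_printoptions(precision=4,suppress=True)
p=eyes.read_camera("wrist");C=cloud(p);save(p,"w1.png")
a=C[np.all((C>[.42,-.15,.305])&(C<[.58,.02,.335]),axis=-1)];print(len(a))
o=arm.observe();T=Ro.from_euler("xyz",o["eef_rot"]).as_matrix()
l=(a-np.array(o["tool_pos"]))@T
print(l.min(0),l.max(0)); print(np.polyfit(l[:,0],l[:,1],1),np.median(l,0))
for d in eyes.spot_point("can_handle",p)[:2]: print(d["score"],(at_z(p,d["centre"],.318)-np.array(o["tool_pos"]))@T)
E
```

```text
2494
[-0.0452 -0.0056  0.0954] [0.0417 0.0064 0.1114]
[-0.0003  0.0003] [0.0056 0.0004 0.0985]
```

View pics/w1.png

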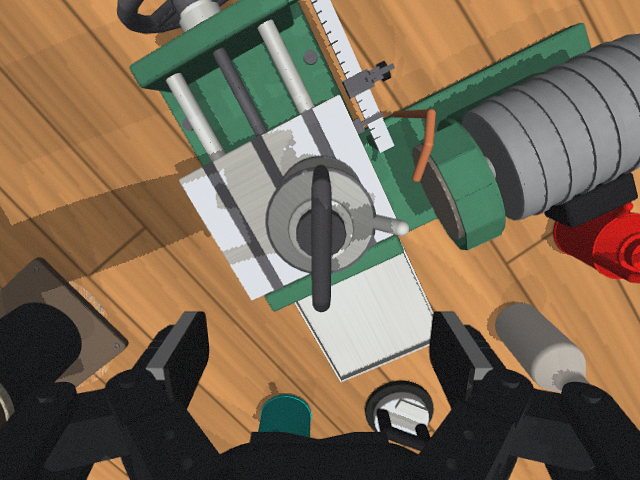

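Request:
arm_command:
  increments:
    - [[0, 0, 0.35], [0, 0, 0], 0]
    - [[0, 0, 0.7], [0, 0, 0], 0]
    - [[0, 0, 0.9], [0, 0, 0], 0]
    - [[0, 0, 0.96], [0, 0, 0], 0]
    - [[0, 0, 0.96], [0, 0, 0], 0]

```text
clock: 5.92
tool_pos: [0.4998, -0.0706, 0.321]
eef_rot: [3.141, -0.0, 0.911]
ft_force: [0.3, -0.6, -0.1]
gripper_width: 0.0853
finger_force: 0.0
```

Request:
arm_command:
  increments:
    - [[0, 0, 0], [0, 0, 0], 1]
    - [[0, 0, 0], [0, 0, 0], 1]
    - [[0, 0, 0], [0, 0, 0], 1]
    - [[0, 0, 0], [0, 0, 0], 1]
    - [[0, 0, 0], [0, 0, 0], 1]
    - [[0, 0, 0], [0, 0, 0], 1]
    - [[0, 0, 0], [0, 0, 0], 1]
    - [[0, 0, 0], [0, 0, 0], 1]

```text
clock: 6.92
tool_pos: [0.4998, -0.0706, 0.3207]
eef_rot: [3.14, -0.0, 0.911]
ft_force: [0.8, -2.1, 1.9]
gripper_width: 0.0101
finger_force: 58.5
```

Request:
arm_command:
  increments:
    - [[0, 0, -0.1], [0, 0, 0], 1]
    - [[0, 0, -0.25], [0, 0, 0], 1]
    - [[0, 0, -0.4], [0, 0, 0], 1]
    - [[0, 0, -0.5], [0, 0, 0], 1]
    - [[0, 0, -0.6], [0, 0, 0], 1]
    - [[0, 0, -0.6], [0, 0, 0], 1]

```text
clock: 7.68
tool_pos: [0.4998, -0.0705, 0.3816]
eef_rot: [3.14, -0.001, 0.911]
ft_force: [1.0, 0.1, -5.8]
gripper_width: 0.0099
finger_force: 58.7
```

Request:
arm_command:
  increments:
    - [[-0.08, 0.03, 0], [0, 0, 0], 1]
    - [[-0.2, 0.07, 0], [0, 0, 0], 1]
    - [[-0.35, 0.12, 0], [0, 0, 0], 1]
    - [[-0.5, 0.18, 0], [0, 0, 0], 1]
    - [[-0.65, 0.23, 0], [0, 0, 0], 1]
    - [[-0.8, 0.28, 0], [0, 0, 0], 1]
    - [[-0.95, 0.34, 0], [0, 0, 0], 1]

```text
clock: 8.55
tool_pos: [0.4677, -0.1674, 0.3803]
eef_rot: [3.142, -0.0, 0.911]
ft_force: [0.9, -0.1, -5.1]
gripper_width: 0.0098
finger_force: 58.6
```

Request:
arm_command:
  increments:
    - [[-0.15, 0.05, 0], [0, 0, 0], 1]
    - [[-0.3, 0.1, 0], [0, 0, 0], 1]
    - [[-0.45, 0.16, 0], [0, 0, 0], 1]
    - [[-0.6, 0.21, 0], [0, 0, 0], 1]
    - [[-0.75, 0.26, 0], [0, 0, 0], 1]
    - [[-0.9, 0.32, 0], [0, 0, 0], 1]
    - [[-1, 0.35, 0], [0, 0, 0], 1]

```text
clock: 9.43
tool_pos: [0.4342, -0.2679, 0.3803]
eef_rot: [-3.142, 0.0, 0.911]
ft_force: [0.5, 0.4, -6.5]
gripper_width: 0.01
finger_force: 58.6
```

Request:
arm_command:
  increments:
    - [[-0.08, 0.03, 0.1], [0, 0, 0], 1]
    - [[-0.13, 0.05, 0.25], [0, 0, 0], 1]
    - [[-0.15, 0.06, 0.4], [0, 0, 0], 1]
    - [[-0.15, 0.06, 0.55], [0, 0, 0], 1]
    - [[-0.15, 0.06, 0.7], [0, 0, 0], 1]
    - [[-0.15, 0.06, 0.85], [0, 0, 0], 1]
    - [[-0.15, 0.06, 1], [0, 0, 0], 1]
    - [[-0.15, 0.06, 1], [0, 0, 0], 1]

```text
clock: 10.42
tool_pos: [0.4294, -0.2816, 0.2783]
eef_rot: [-3.138, -0.0, 0.911]
ft_force: [-0.1, -0.6, -6.2]
gripper_width: 0.0101
finger_force: 58.6
```

Request:
arm_command:
  increments:
    - [[0, 0, 0.15], [0, 0, 0], 1]
    - [[0, 0, 0.3], [0, 0, 0], 1]
    - [[0, 0, 0.45], [0, 0, 0], 1]
    - [[0, 0, 0.6], [0, 0, 0], 1]
    - [[0, 0, 0.75], [0, 0, 0], 1]
    - [[0, 0, 0.87], [0, 0, 0], 1]
    - [[0, 0, 0.95], [0, 0, 0], 1]
    - [[0, 0, 0.98], [0, 0, 0], 1]

```text
clock: 11.42
tool_pos: [0.43, -0.2822, 0.1818]
eef_rot: [-3.141, -0.0, 0.911]
ft_force: [-0.6, -0.7, -6.6]
gripper_width: 0.01
finger_force: 58.6
```

Request:
arm_command:
  increments:
    - [[0, 0, 0.02], [0, 0, 0], 1]
    - [[0, 0, 0.04], [0, 0, 0], 1]
    - [[0, 0, 0.04], [0, 0, 0], 1]

```text
clock: 11.8
tool_pos: [0.4301, -0.2823, 0.1785]
eef_rot: [3.141, 0.0, 0.911]
ft_force: [-1.0, 0.6, -6.3]
gripper_width: 0.0099
finger_force: 58.6
```

Request:
arm_command:
  increments:
    - [[0, 0, 0.015], [0, 0, 0], 1]
    - [[0, 0, 0.03], [0, 0, 0], 1]
    - [[0, 0, 0.03], [0, 0, 0], 1]

```text
clock: 12.18
tool_pos: [0.43, -0.2822, 0.1751]
eef_rot: [-3.141, -0.0, 0.911]
ft_force: [-0.2, -0.7, -6.6]
gripper_width: 0.0099
finger_force: 58.7
```

Request:
arm_command:
  increments:
    - [[0, 0, 0.01], [0, 0, 0], 1]
    - [[0, 0, 0.02], [0, 0, 0], 1]
    - [[0, 0, 0.02], [0, 0, 0], 1]

```text
clock: 12.55
tool_pos: [0.4304, -0.2826, 0.1737]
eef_rot: [3.14, 0.0, 0.911]
ft_force: [0.5, -0.2, -4.7]
gripper_width: 0.01
finger_force: 58.8
```

Request:
arm_command:
  increments:
    - [[0, 0, 0.01], [0, 0, 0], 1]
    - [[0, 0, 0.01], [0, 0, 0], 1]

```text
clock: 12.8
tool_pos: [0.4309, -0.2829, 0.1736]
eef_rot: [3.139, -0.0, 0.911]
ft_force: [0.9, -0.5, 0.0]
gripper_width: 0.0103
finger_force: 59.3
```

Request:
arm_command:
  increments:
    - [[0, 0, 0], [0, 0, 0], 0.6]
    - [[0, 0, 0], [0, 0, 0], 0.3]
    - [[0, 0, 0], [0, 0, 0], 0]
    - [[0, 0, 0], [0, 0, 0], 0]
    - [[0, 0, 0], [0, 0, 0], 0]
    - [[0, 0, 0], [0, 0, 0], 0]
    - [[0, 0, 0], [0, 0, 0], 0]

```text
clock: 13.68
tool_pos: [0.4301, -0.2823, 0.1723]
eef_rot: [-3.142, -0.0, 0.911]
ft_force: [-0.2, 0.6, -0.3]
gripper_width: 0.0852
finger_force: 0.0
```

Request:
arm_command:
  increments:
    - [[0, 0, -0.1], [0, 0, 0], 0]
    - [[0, 0, -0.3], [0, 0, 0], 0]
    - [[0, 0, -0.65], [0, 0, 0], 0]
    - [[0, 0, -1], [0, 0, 0], 0]

```text
clock: 14.18
tool_pos: [0.43, -0.2823, 0.274]
eef_rot: [3.141, 0.0, 0.911]
ft_force: [-0.6, -0.4, -0.4]
gripper_width: 0.0856
finger_force: 0.0
```

Request:
arm_command:
  increments:
    - [[0, 0, -0.5], [0, 0, 0], 0]
    - [[0, 0, -1], [0, 0, 0], 0]
    - [[0, 0, -1], [0, 0, 0], 0]

```text
clock: 14.55
tool_pos: [0.4313, -0.2834, 0.3792]
eef_rot: [3.13, 0.001, 0.911]
ft_force: [-0.7, 0.1, -0.4]
gripper_width: 0.0851
finger_force: 0.0
```

Request:
arm_command:
  increments:
    - [[0.42, -0.23, 0], [0, 0, 0], 0]
    - [[0.85, -0.47, 0], [0, 0, 0], 0]

```text
clock: 14.8
tool_pos: [0.4447, -0.1855, 0.3716]
eef_rot: [-3.14, -0.0, 0.909]
ft_force: [1.4, 0.5, 1.1]
gripper_width: 0.0854
finger_force: 0.0
```

Request:
arm_command:
  increments:
    - [[0.42, -0.23, 0], [0, 0, 0], 0]
    - [[0.85, -0.47, 0], [0, 0, 0], 0]

```text
clock: 15.05
tool_pos: [0.4597, -0.0888, 0.3716]
eef_rot: [-3.141, 0.0, 0.911]
ft_force: [0.4, -0.8, 0.2]
gripper_width: 0.0858
finger_force: 0.0
```

Request:
arm_command:
  increments:
    - [[0.42, -0.23, 0], [0, 0, 0], 0]
    - [[0.85, -0.47, 0], [0, 0, 0], 0]

```text
clock: 15.3
tool_pos: [0.4746, 0.0072, 0.3717]
eef_rot: [-3.141, 0.0, 0.911]
ft_force: [-0.4, -0.8, -0.4]
gripper_width: 0.0855
finger_force: 0.0
```

Request:
arm_command:
  increments:
    - [[0.42, -0.23, 0], [0, 0, -0.3], 0]
    - [[0.85, -0.47, 0], [0, 0, -0.6], 0]
    - [[0.85, -0.47, 0], [0, 0, -0.88], 0]
    - [[0.85, -0.47, 0], [0, 0, -0.88], 0]
    - [[0.85, -0.47, 0], [0, 0, -0.88], 0]

```text
clock: 15.92
tool_pos: [0.4897, 0.1012, 0.3719]
eef_rot: [-3.141, 0.0, 1.369]
ft_force: [0.3, 0.3, -0.5]
gripper_width: 0.0855
finger_force: 0.0
```

```bash
python3 - <<'E'
from h import *
np.set_printoptions(precision=4,suppress=True)
o=arm.observe();print(o["tool_pos"],o["eef_rot"])
for n in("wrist","top","side"):
    p=eyes.read_camera(n);save(p,n+"2.png");C=cloud(p)
    d=(p["color"].max(-1)<70)&np.all((C>[.44,.205,.12])&(C<[.62,.36,.2]),axis=-1);b=C[d]
    print(n,len(b))
    if len(b)>20:
        w,v=np.linalg.eigh(np.cov(b.T));u=v[:,2]*np.sign(v[1,2]);k=(b-b.mean(0))@u;print(" crank",b.mean(0),u,"free end",b.mean(0)+u*k.max(),b.max(0))
    for t,z in(("pointer",.15),("index_mark",.15),("crank_grip",.158),("can",.003),("can_handle",.167),("wheel_axis",.1)):
        for e in eyes.spot_point(t,p)[:3]:
            if e["score"]>.3: print(" ",t,round(e["score"],2),np.array(e["centre"]),at_depth(p,e["centre"]),at_z(p,e["centre"],z))
E
```

```text
[0.4897 0.1012 0.3719] [-3.1409  0.0002  1.3691]
wrist 2230
 crank [0.5311 0.2303 0.167 ] [ 0.2238  0.9745 -0.0182] free end [0.5374 0.2579 0.1665] [0.5472 0.2589 0.1719]
  index_mark 0.57 [454.4 286.8] [ 0.604  -0.0092  0.1366] [ 0.6003 -0.0021  0.15  ]
  crank_grip 0.88 [337.2  29.7] [0.5299 0.2357 0.1693] [0.5308 0.2377 0.158 ]
  can 0.87 [333.1 425.7] [ 0.4384 -0.2426  0.046 ] [ 0.4319 -0.2834  0.003 ]
  can 0.65 [500.1 119.6] [0.6808 0.1386 0.0889] [0.7187 0.1301 0.003 ]
  can_handle 0.67 [592.4 116.7] [0.7212 0.1348 0.1689] [0.7225 0.1345 0.167 ]
top 67
 crank [0.5351 0.2515 0.1662] [ 0.3048  0.9423 -0.1386] free end [0.5398 0.266  0.1641] [0.5434 0.2659 0.1754]
  pointer 0.83 [348.7 194.1] [ 0.6309 -0.0505  0.0012] [ 0.5964 -0.042   0.15  ]
  index_mark 0.44 [338. 194.] [ 0.6014 -0.0139  0.1315] [ 0.5971 -0.0133  0.15  ]
  crank_grip 0.69 [244.5 214.8] [0.4517 0.1535 0.6383] [0.5422 0.2358 0.158 ]
  can 0.88 [289.6 164.7] [0.6954 0.1201 0.0982] [0.7239 0.127  0.003 ]
  can 0.76 [450.  149.2] [ 0.734  -0.3338  0.0987] [ 0.7656 -0.3611  0.003 ]
  can 0.71 [458.9 338.5] [ 0.2095 
[... 581 characters left out ...]
 0.84 [279.5 288.8] [0.5305 0.2487 0.1703] [0.5367 0.2378 0.158 ]
  crank_grip 0.53 [368.7 240.8] [ 0.3801 -0.0896  0.1466] [ 0.3761 -0.0761  0.158 ]
  can 0.82 [435.8 246.1] [ 0.1943 -0.3203  0.0132] [ 0.1959 -0.3329  0.003 ]
  can 0.67 [371.8 237.1] [ 0.3786 -0.1164  0.143 ] [ 0.4275 -0.2847  0.003 ]
  can 0.66 [247.7 284. ] [0.6966 0.1617 0.0459] [0.7221 0.1247 0.003 ]
  can_handle 0.81 [442.7 207.9] [ 0.1999 -0.3478  0.1643] [ 0.1994 -0.3439  0.167 ]
  can_handle 0.8 [241.7 249.3] [0.7203 0.1388 0.1665] [0.72   0.1393 0.167 ]
  can_handle 0.62 [376.1 198.9] [ 0.4262 -0.2896  0.1735] [ 0.4289 -0.2987  0.167 ]
  wheel_axis 0.67 [280.2 304.3] [ 0.5832  0.1578 -0.003 ] [0.5342 0.2433 0.1   ]
```

View pics/wrist2.png

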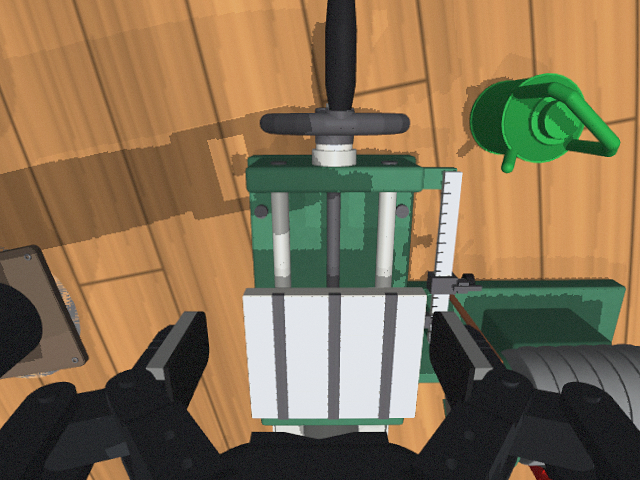

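```bash
python3 - <<'E'
from h import *
np.set_printoptions(precision=4,suppress=True)
p=eyes.read_camera("wrist");C=cloud(p);col=p["color"]
d=np.all((C>[.36,-.2,.143])&(C<[.60,.12,.157]),axis=-1)
d[:,:235]=0;d[:,432:]=0;d[425:]=0
r=cv2.minAreaRect(C[d][:,:2].astype(np.float32)*1000);print(r,np.median(C[d][:,2]))
for ph in (-11.3,-11.5,-11.8):
    a=np.radians(ph);X=np.array([np.cos(a),np.sin(a)]);Y=np.array([-X[1],X[0]])
    b=C[(col.max(-1)<70)&np.all((C>[.44,.215,.12])&(C<[.62,.36,.2]),axis=-1)];x=b[:,:2]@X
    tip=np.array([.5346,.2703])
    print(ph,"table x",np.array(r[0])@X,"crank x range",np.percentile(x,[1,50,99])*1000, "z top",np.percentile(b[:,2],98),"end y",tip@Y)
# wheel rim: points with y between
w=C[(col.max(-1)<120)&np.all((C>[.40,.14,.03])&(C<[.62,.205,.19]),axis=-1)];g=np.c_[w[:,:2]@X,w[:,:2]@Y,w[:,2]];print(np.percentile(g,[1,50,99],axis=0))
E
```

```text
((470.82708740234375, -60.97869873046875), (152.76119995117188, 181.1631317138672), 78.84552001953125) 0.14956707864795182
-11.3 table x 473.6484844447071 crank x range [464.3598 475.3938 487.2855] z top 0.17035275717333936 end y 0.36981295091719946
-11.5 table x 473.5322917595694 crank x range [463.2246 474.2044 486.1438] z top 0.17035275717333936 end y 0.37145574539844384
-11.8 table x 473.3471847406327 crank x range [461.5124 472.419  484.4184] z top 0.17035275717333936 end y 0.37391144449690455
[[0.3912 0.2282 0.0518]
 [0.469  0.2719 0.1625]
 [0.5332 0.3071 0.171 ]]
```

Request:
arm_command:
  increments:
    - [[0.36, 0.03, 0.2], [0, 0, 0], 0]
    - [[0.72, 0.07, 0.45], [0, 0, 0], 0]
    - [[0.72, 0.07, 0.5], [0, 0, 0], 0]

```text
clock: 17.4
tool_pos: [0.5103, 0.1722, 0.3198]
eef_rot: [-3.138, 0.001, 1.375]
ft_force: [0.0, 0.2, -0.3]
gripper_width: 0.0854
finger_force: 0.0
```

Request:
arm_command:
  increments:
    - [[0.36, 0.03, 0.2], [0, 0, 0], 0]
    - [[0.7, 0.07, 0.4], [0, 0, 0], 0]
    - [[0.7, 0.07, 0.5], [0, 0, 0], 0]
    - [[0.7, 0.07, 0.5], [0, 0, 0], 0]

```text
clock: 17.9
tool_pos: [0.5313, 0.2371, 0.2718]
eef_rot: [-3.14, 0.001, 1.372]
ft_force: [0.8, 0.2, 0.3]
gripper_width: 0.0855
finger_force: 0.0
```

```bash
python3 - <<'E'
from h import *
np.set_printoptions(precision=4,suppress=True)
p=eyes.read_camera("wrist");C=cloud(p);o=arm.observe();T=Ro.from_euler("xyz",o["eef_rot"]).as_matrix();print(o["tool_pos"],o["eef_rot"])
l=(C-np.array(o["tool_pos"]))@T
b=l[(p["color"].max(-1)<70)&np.all((l>[-.04,-.03,.06])&(l<[.06,.05,.13]),axis=-1)]
print(len(b))
for lo in np.arange(-.04,.06,.01):
    s=b[(b[:,0]>=lo)&(b[:,0]<lo+.01)]
    if len(s)>20: print(lo,len(s),np.percentile(s[:,1],[1,99]),s[:,2].min())
for e in eyes.spot_point("crank_grip",p)[:2]: print(e["score"],(at_z(p,e["centre"],.158)-np.array(o["tool_pos"]))@T)
E
```

```text
[0.5317 0.2371 0.2727] [3.1413 0.0004 1.3711]
4108
-0.04 518 [-0.0101  0.0133] 0.10138466469400026
-0.03 532 [-0.01    0.0131] 0.10178418640783767
-0.019999999999999997 578 [-0.0106  0.0137] 0.10188272218290799
-0.009999999999999995 575 [-0.0098  0.0134] 0.10115799405227319
6.938893903907228e-18 605 [-0.0097  0.0132] 0.10190243452285234
0.010000000000000009 596 [-0.0096  0.0124] 0.10213296511785382
0.02000000000000001 553 [-0.0083  0.0111] 0.10348259071878521
0.030000000000000006 151 [-0.0053  0.0082] 0.10693482350346743
0.67 [ 0.0017 -0.0003  0.1147]
```

Request:
arm_command:
  increments:
    - [[0, 0.015, 0.3], [0, 0, 0], 0]
    - [[0, 0.015, 0.6], [0, 0, 0], 0]
    - [[0, 0.015, 0.9], [0, 0, 0], 0]
    - [[0, 0.015, 1], [0, 0, 0], 0]

```text
clock: 18.5
tool_pos: [0.5326, 0.2367, 0.1714]
eef_rot: [-3.14, 0.001, 1.371]
ft_force: [0.3, -0.3, 0.4]
gripper_width: 0.0852
finger_force: 0.0
```

Request:
arm_command:
  increments:
    - [[0, 0, 0.08], [0, 0, 0], 0]
    - [[0, 0, 0.08], [0, 0, 0], 0.4]
    - [[0, 0, 0.08], [0, 0, 0], 0.8]
    - [[0, 0, 0.08], [0, 0, 0], 1]
    - [[0, 0, 0.08], [0, 0, 0], 1]
    - [[0, 0, 0.08], [0, 0, 0], 1]
    - [[0, 0, 0.08], [0, 0, 0], 1]

```text
clock: 19.38
tool_pos: [0.5339, 0.2378, 0.1654]
eef_rot: [3.14, -0.001, 1.372]
ft_force: [1.3, -0.1, 3.1]
gripper_width: 0.0224
finger_force: 58.7
```

Request:
arm_command:
  increments:
    - [[0, -0.12, 0.01], [0, 0, 0], 1]
    - [[0, -0.265, 0.055], [0, 0, 0], 1]
    - [[0, -0.393, 0.136], [0, 0, 0], 1]
    - [[0, -0.495, 0.247], [0, 0, 0], 1]
    - [[0, -0.565, 0.382], [0, 0, 0], 1]
    - [[0, -0.591, 0.479], [0, 0, 0], 1]
    - [[0, -0.6, 0.58], [0, 0, 0], 1]

```text
clock: 20.25
tool_pos: [0.4753, 0.2496, 0.106]
eef_rot: [3.138, -0.001, 1.372]
ft_force: [7.7, -1.0, 3.0]
gripper_width: 0.022
finger_force: 59.3
```

Request:
arm_command:
  increments:
    - [[0, 0.02, 0.15], [0, 0, 0], 1]
    - [[0, 0.078, 0.29], [0, 0, 0], 1]
    - [[0, 0.17, 0.41], [0, 0, 0], 1]
    - [[0, 0.29, 0.502], [0, 0, 0], 1]
    - [[0, 0.43, 0.56], [0, 0, 0], 1]
    - [[0, 0.58, 0.58], [0, 0, 0], 1]

```text
clock: 21.0
tool_pos: [0.5309, 0.2385, 0.0491]
eef_rot: [-3.138, 0.0, 1.371]
ft_force: [-4.4, -1.0, 18.9]
gripper_width: 0.0222
finger_force: 61.1
```

Request:
arm_command:
  increments:
    - [[0, 0.15, -0.03], [0, 0, 0], 1]
    - [[0, 0.29, -0.088], [0, 0, 0], 1]
    - [[0, 0.41, -0.18], [0, 0, 0], 1]
    - [[0, 0.502, -0.3], [0, 0, 0], 1]
    - [[0, 0.56, -0.44], [0, 0, 0], 1]
    - [[0, 0.58, -0.59], [0, 0, 0], 1]

```text
clock: 21.75
tool_pos: [0.5889, 0.2267, 0.1044]
eef_rot: [3.139, -0.001, 1.371]
ft_force: [9.3, 1.8, -4.8]
gripper_width: 0.0221
finger_force: 60.3
```

```bash
python3 - <<'E'
from h import *
np.set_printoptions(precision=4,suppress=True)
a=np.radians(-11.3);Y=np.array([-np.sin(a),np.cos(a)])
for n in("top","side"):
    p=eyes.read_camera(n)
    for t in("pointer","index_mark"):
        for e in eyes.spot_point(t,p)[:2]: print(n,t,round(e["score"],2),np.array(e["centre"]),at_z(p,e["centre"],.14),at_z(p,e["centre"],.14)[:2]@Y)
    u,v=proj(p,[.6,-.02,.14])[0].astype(int);print(u,v)
    im=cv2.cvtColor(p["color"],cv2.COLOR_RGB2BGR)[v-22:v+23,u-30:u+30];cv2.imwrite(f"pics/m_{n}.png",cv2.resize(im,None,fx=9,fy=9,interpolation=cv2.INTER_NEAREST))
i=[cv2.imread(f"pics/m_{n}.png") for n in("top","side")];cv2.imwrite("pics/m.png",cv2.resize(np.vstack(i),None,fx=.74,fy=.74))
E
```

```text
top pointer 0.98 [341.5 192.8] [ 0.6026 -0.0231  0.14  ] 0.09539525939550711
top index_mark 0.6 [478.1 202.7] [ 0.5702 -0.3902  0.14  ] -0.27093528641099396
top index_mark 0.41 [335.3 196.3] [ 0.5931 -0.0062  0.14  ] 0.11015460986952791
340 193
side pointer 0.71 [299.  240.1] [ 0.5921 -0.0054  0.14  ] 0.1106905721879896
side index_mark 0.36 [297.4 239.3] [ 0.5987 -0.007   0.14  ] 0.11045467877837667
298 236
```

View pics/m.png

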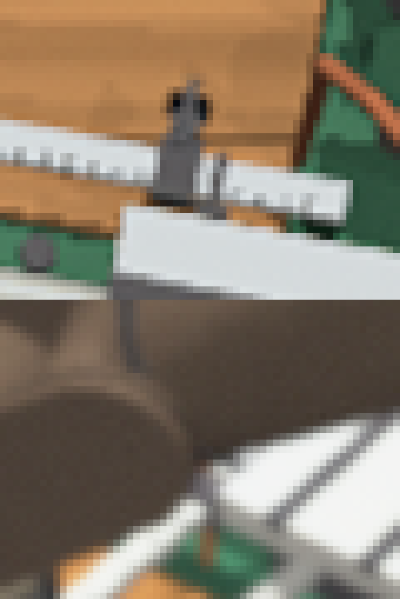

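Request:
arm_command:
  increments:
    - [[0, -0.02, -0.16], [0, 0, 0], 1]
    - [[0, -0.08, -0.3], [0, 0, 0], 1]
    - [[0, -0.17, -0.42], [0, 0, 0], 1]
    - [[0, -0.29, -0.51], [0, 0, 0], 1]
    - [[0, -0.43, -0.57], [0, 0, 0], 1]
    - [[0, -0.58, -0.59], [0, 0, 0], 1]
    - [[0, -0.58, -0.59], [0, 0, 0], 1]

```text
clock: 22.92
tool_pos: [0.5281, 0.239, 0.1652]
eef_rot: [-3.134, 0.001, 1.372]
ft_force: [-3.3, 2.3, 5.7]
gripper_width: 0.0221
finger_force: 62.0
```

Request:
arm_command:
  increments:
    - [[0, 0, 0], [0, 0, 0], 0.5]
    - [[0, 0, 0], [0, 0, 0], 0]
    - [[0, 0, 0], [0, 0, 0], 0]
    - [[0, 0, 0], [0, 0, 0], 0]
    - [[0, 0, 0], [0, 0, 0], 0]
    - [[0, 0, 0], [0, 0, 0], 0]

```text
clock: 23.68
tool_pos: [0.5313, 0.2381, 0.1664]
eef_rot: [3.142, -0.0, 1.372]
ft_force: [-0.3, -0.7, -0.9]
gripper_width: 0.0852
finger_force: 0.0
```

Request:
arm_command:
  increments:
    - [[0, 0, -0.2], [0, 0, 0], 0]
    - [[0, 0, -0.6], [0, 0, 0], 0]
    - [[0, 0, -1], [0, 0, 0], 0]

```text
clock: 24.05
tool_pos: [0.5313, 0.2382, 0.2689]
eef_rot: [3.141, -0.001, 1.372]
ft_force: [0.6, -0.1, -0.0]
gripper_width: 0.0848
finger_force: 0.0
```

Request:
arm_command:
  increments:
    - [[-0.4, 0, -0.4], [0, 0, 0], 0]
    - [[-0.7, 0, -0.7], [0, 0, 0], 0]
    - [[-1, 0, -1], [0, 0, 0], 0]

```text
clock: 24.42
tool_pos: [0.511, 0.1393, 0.3696]
eef_rot: [3.139, -0.001, 1.372]
ft_force: [0.6, 0.1, -1.1]
gripper_width: 0.0856
finger_force: 0.0
```

Request:
arm_command:
  increments:
    - [[-0.5, 0, 0], [0, 0, 0], 0]
    - [[-1, 0, 0], [0, 0, 0], 0]
    - [[-1, 0, 0], [0, 0, 0], 0]
    - [[-1, 0, 0], [0, 0, 0], 0]

```text
clock: 24.92
tool_pos: [0.4917, 0.0421, 0.3676]
eef_rot: [3.14, -0.001, 1.371]
ft_force: [0.1, 0.1, 0.2]
gripper_width: 0.0858
finger_force: 0.0
```

```bash
python3 - <<'E'
from h import *
np.set_printoptions(precision=4,suppress=True)
o=arm.observe();print(o["tool_pos"],o["eef_rot"])
p=eyes.read_camera("wrist")
a=np.radians(-11.3);Y=np.array([-np.sin(a),np.cos(a)])
for t in("pointer","index_mark"):
    for e in eyes.spot_point(t,p)[:2]: print(t,round(e["score"],2),np.array(e["centre"]),at_depth(p,e["centre"]),at_z(p,e["centre"],.14)[:2]@Y)
u,v=proj(p,[.6,-.01,.14])[0].astype(int);print(u,v)
u0,v0=max(u-60,0),max(v-60,0)
im=cv2.cvtColor(p["color"],cv2.COLOR_RGB2BGR)[v0:v0+120,u0:u0+120];print(u0,v0);cv2.imwrite("pics/m2.png",cv2.resize(im,None,fx=5,fy=5,interpolation=cv2.INTER_NEAREST))
E
```

```text
[0.4917 0.0421 0.3676] [ 3.1397 -0.0007  1.3713]
pointer 0.76 [445.2 242.2] [ 0.6018 -0.0182  0.1348] 0.1018195816568699
index_mark 0.58 [445.9 231.9] [ 0.6031 -0.0075  0.1363] 0.11194823820442742
index_mark 0.4 [447.2 244.4] [ 0.6376 -0.0698  0.0123] 0.0996250343313054
444 236
384 176
```

View pics/m2.png

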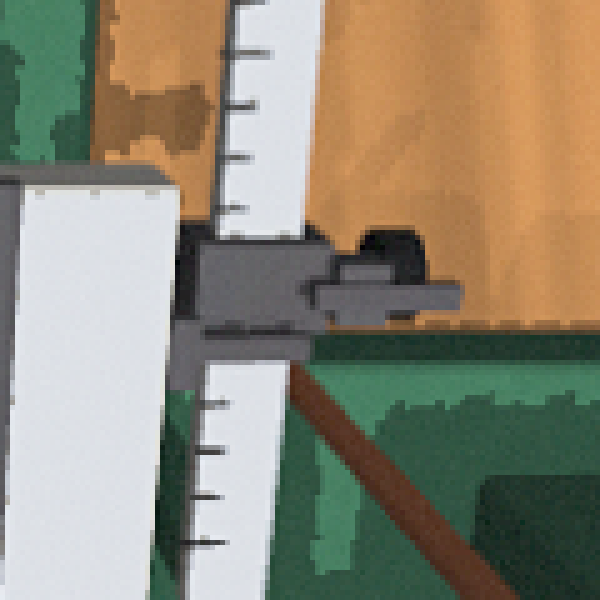

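```bash
cat > mk.py <<'E'
from h import *
np.set_printoptions(precision=4,suppress=True,linewidth=150)
p=eyes.read_camera("wrist");C=cloud(p)
a=np.radians(-11.3);X=np.array([np.cos(a),np.sin(a)]);Y=np.array([-X[1],X[0]])
G=np.dstack([(C[...,:2]@X)-.4737,C[...,:2]@Y,C[...,2]])
g=cv2.cvtColor(p["color"],cv2.COLOR_RGB2GRAY)
u,v=proj(p,[.6,-.01,.14])[0].astype(int)
for c in range(u-22,u+36,4):
    print(c,"x%.0f"%(G[v,c,0]*1000)," ".join(f"{r}:{g[r,c]}/{G[r,c,1]*1000:.0f}/{G[r,c,2]*1000:.0f}" for r in range(v-14,v+18,2)))
E
python3 mk.py
```

```text
422 x99 223:39/117/121 225:36/115/122 227:34/113/123 229:34/111/123 231:36/109/123 233:33/108/125 235:34/105/124 237:26/104/126 239:40/105/137 241:74/105/141 243:100/103/141 245:100/101/141 247:100/99/141 249:97/97/140 251:99/94/140 253:98/92/140
426 x102 223:50/117/123 225:51/117/131 227:103/115/130 229:102/113/131 231:100/112/131 233:98/109/130 235:99/108/132 237:102/105/129 239:101/104/132 241:94/101/130 243:50/101/135 245:94/99/137 247:98/97/137 249:116/96/138 251:212/89/126 253:233/87/125
430 x105 223:232/118/125 225:51/117/131 227:102/115/130 229:101/113/131 231:100/112/131 233:102/109/131 235:100/107/131 237:101/106/132 239:103/104/131 241:100/102/132 243:50/100/133 245:93/99/136 247:98/98/138 249:117/95/137 251:228/89/126 253:224/87/126
434 x109 223:231/117/124 225:59/117/130 227:101/116/131 229:103/114/131 231:103/111/130 233:97/109/130 235:103/108/132 237:100/105/131 239:100/103/130 241:94/102/133 243:63/100/133 245:90/100/138 247:100/97/137 249:123/96/138 251:228/89/124 253:223/87/126
438 x113 223:229/117/124 225:48/117/129 227:101/115/131 229:98/113/129 231:98/111/131 233
[... 1836 characters left out ...]
7/52/29
470 x142 223:136/83/-1 225:139/80/-2 227:141/78/-0 229:142/75/-1 231:124/72/0 233:89/111/134 235:87/110/138 237:98/107/137 239:113/105/137 241:107/58/-2 243:67/58/6 245:44/57/11 247:52/56/18 249:66/56/26 251:99/55/30 253:106/53/30
474 x146 223:130/83/-2 225:132/80/-2 227:130/77/-1 229:131/217/484 231:132/72/-2 233:95/110/134 235:91/110/138 237:99/107/137 239:111/105/137 241:101/58/-2 243:71/57/4 245:48/57/12 247:49/57/21 249:69/57/27 251:102/55/29 253:111/53/30
478 x210 223:132/83/-1 225:132/81/0 227:131/78/-1 229:130/75/-2 231:127/72/-1 233:133/69/-1 235:133/67/-1 237:131/63/-2 239:131/61/-1 241:103/58/-0 243:66/57/5 245:48/57/13 247:47/57/21 249:66/57/27 251:104/54/28 253:109/52/29
```

Request:
arm_command:
  increments:
    - [[0.5, 0, 0], [0, 0, 0], 0]
    - [[1, 0, 0], [0, 0, 0], 0]
    - [[1, 0, 0], [0, 0, 0], 0]

```text
clock: 25.5
tool_pos: [0.5114, 0.1435, 0.3659]
eef_rot: [-3.141, -0.0, 1.378]
ft_force: [-0.0, 0.0, -1.0]
gripper_width: 0.0853
finger_force: 0.0
```

Request:
arm_command:
  increments:
    - [[0.4, 0, 0.4], [0, 0, 0], 0]
    - [[0.8, 0, 0.8], [0, 0, 0], 0]
    - [[1, 0, 1], [0, 0, 0], 0]
    - [[1, 0, 1], [0, 0, 0], 0]
    - [[1, 0, 1], [0, 0, 0], 0]

```text
clock: 26.12
tool_pos: [0.5316, 0.2377, 0.2674]
eef_rot: [3.14, -0.0, 1.372]
ft_force: [0.5, 0.1, 0.2]
gripper_width: 0.0854
finger_force: 0.0
```

Request:
arm_command:
  increments:
    - [[0, 0, 0.3], [0, 0, 0], 0]
    - [[0, 0, 0.6], [0, 0, 0], 0]
    - [[0, 0, 0.9], [0, 0, 0], 0]
    - [[0, 0, 1.0], [0, 0, 0], 0]
    - [[0, 0, 1.0], [0, 0, 0], 0]

```text
clock: 26.75
tool_pos: [0.5317, 0.2376, 0.1672]
eef_rot: [3.141, -0.0, 1.371]
ft_force: [1.1, -0.1, 0.1]
gripper_width: 0.0857
finger_force: 0.0
```

Request:
arm_command:
  increments:
    - [[0, 0, 0.01], [0, 0, 0], 0.4]
    - [[0, 0, 0.01], [0, 0, 0], 0.8]
    - [[0, 0, 0.01], [0, 0, 0], 1]
    - [[0, 0, 0.01], [0, 0, 0], 1]
    - [[0, 0, 0.01], [0, 0, 0], 1]
    - [[0, 0, 0.01], [0, 0, 0], 1]

```text
clock: 27.5
tool_pos: [0.531, 0.2384, 0.1658]
eef_rot: [-3.141, -0.0, 1.372]
ft_force: [-3.4, 0.6, 3.7]
gripper_width: 0.022
finger_force: 58.6
```

Request:
arm_command:
  increments:
    - [[0, -0.15, 0.02], [0, 0, 0], 1]
    - [[0, -0.29, 0.078], [0, 0, 0], 1]
    - [[0, -0.41, 0.17], [0, 0, 0], 1]
    - [[0, -0.502, 0.29], [0, 0, 0], 1]
    - [[0, -0.56, 0.43], [0, 0, 0], 1]
    - [[0, -0.58, 0.58], [0, 0, 0], 1]

```text
clock: 28.25
tool_pos: [0.4753, 0.2496, 0.1072]
eef_rot: [3.137, -0.001, 1.373]
ft_force: [8.0, -2.4, 2.4]
gripper_width: 0.0224
finger_force: 59.6
```

Request:
arm_command:
  increments:
    - [[0, 0.02, 0.15], [0, 0, 0], 1]
    - [[0, 0.078, 0.29], [0, 0, 0], 1]
    - [[0, 0.17, 0.41], [0, 0, 0], 1]
    - [[0, 0.247, 0.475], [0, 0, 0], 1]
    - [[0, 0.247, 0.475], [0, 0, 0], 1]

```text
clock: 28.88
tool_pos: [0.5003, 0.2446, 0.0599]
eef_rot: [3.138, -0.001, 1.372]
ft_force: [5.7, -1.6, 2.0]
gripper_width: 0.022
finger_force: 59.6
```

Request:
arm_command:
  increments:
    - [[0, 0, 0], [0, 0, 0], 0.5]
    - [[0, 0, 0], [0, 0, 0], 0]
    - [[0, 0, 0], [0, 0, 0], 0]
    - [[0, 0, 0], [0, 0, 0], 0]
    - [[0, 0, 0], [0, 0, 0], 0]
    - [[0, 0, 0], [0, 0, 0], 0]

```text
clock: 29.62
tool_pos: [0.4985, 0.2447, 0.0599]
eef_rot: [3.142, -0.0, 1.372]
ft_force: [0.0, -0.6, 0.5]
gripper_width: 0.0855
finger_force: 0.0
```

Request:
arm_command:
  increments:
    - [[0, 0, -0.2], [0, 0, 0], 0]
    - [[0, 0, -0.6], [0, 0, 0], 0]
    - [[0, 0, -1], [0, 0, 0], 0]

```text
clock: 30.0
tool_pos: [0.4982, 0.2446, 0.1606]
eef_rot: [-3.141, 0.0, 1.372]
ft_force: [0.8, 0.1, -0.7]
gripper_width: 0.0855
finger_force: 0.0
```

Request:
arm_command:
  increments:
    - [[0, 0, -0.5], [0, 0, 0], 0]
    - [[0, 0, -1], [0, 0, 0], 0]

```text
clock: 30.25
tool_pos: [0.4982, 0.2446, 0.2613]
eef_rot: [-3.141, 0.0, 1.372]
ft_force: [0.5, -1.4, 0.0]
gripper_width: 0.0854
finger_force: 0.0
```

Request:
arm_command:
  increments:
    - [[-0.4, 0.1, -0.4], [0, 0, 0], 0]
    - [[-0.7, 0.2, -0.7], [0, 0, 0], 0]
    - [[-1, 0.3, -1], [0, 0, 0], 0]

```text
clock: 30.62
tool_pos: [0.508, 0.1398, 0.3612]
eef_rot: [3.141, -0.0, 1.372]
ft_force: [0.3, 0.4, 0.4]
gripper_width: 0.0854
finger_force: 0.0
```

Request:
arm_command:
  increments:
    - [[-0.5, 0, 0], [0, 0, 0], 0]
    - [[-1, 0, 0], [0, 0, 0], 0]
    - [[-1, 0, 0], [0, 0, 0], 0]
    - [[-1, 0, 0], [0, 0, 0], 0]

```text
clock: 31.12
tool_pos: [0.4884, 0.0428, 0.3599]
eef_rot: [3.141, -0.001, 1.371]
ft_force: [-0.5, 1.0, 0.3]
gripper_width: 0.0853
finger_force: 0.0
```

```bash
python3 mk.py; python3 - <<'E'
from h import *
p=eyes.read_camera("wrist");print(arm.observe()["tool_pos"])
u,v=proj(p,[.6,-.01,.14])[0].astype(int);u0,v0=u-50,v-45;print(u0,v0)
cv2.imwrite("pics/m3.png",cv2.resize(cv2.cvtColor(p["color"],cv2.COLOR_RGB2BGR)[v0:v0+90,u0:u0+100],None,fx=6,fy=6,interpolation=cv2.INTER_NEAREST))
E
```

```text
428 x95 224:41/117/124 226:28/115/124 228:29/114/125 230:35/114/134 232:77/114/140 234:101/112/139 236:99/111/141 238:101/109/141 240:98/107/140 242:102/105/140 244:99/103/140 246:94/101/139 248:53/57/19 250:61/57/27 252:71/56/31 254:81/52/29
432 x100 224:51/118/125 226:49/117/130 228:101/115/131 230:101/113/131 232:101/111/131 234:65/109/130 236:86/109/137 238:96/108/139 240:97/106/137 242:98/102/131 244:94/99/130 246:209/95/125 248:217/94/125 250:123/92/125 252:232/89/124 254:230/88/125
436 x103 224:224/117/124 226:34/117/129 228:101/115/131 230:96/113/130 232:95/111/130 234:54/109/130 236:85/109/137 238:96/108/138 240:102/106/138 242:96/102/131 244:88/100/131 246:226/96/126 248:229/93/124 250:179/91/124 252:224/90/125 254:225/88/126
440 x107 224:233/118/125 226:38/117/129 228:99/115/130 230:100/114/131 232:96/111/130 234:69/109/130 236:89/109/137 238:99/108/139 240:101/105/136 242:100/102/131 244:87/99/130 246:226/95/125 248:224/94/125 250:224/92/125 252:223/90/125 254:224/87/125
444 x111 224:231/117/124 226:36/117/129 228:99/115/130 230:96/114/132 232:99/111/130 234:51/109/131 23
[... 1857 characters left out ...]
1 228:129/77/-0 230:93/112/127 232:80/111/130 234:68/111/135 236:91/109/136 238:101/108/138 240:112/105/136 242:104/58/-2 244:65/57/6 246:47/57/14 248:46/57/20 250:56/57/27 252:101/54/28 254:110/52/29
480 x144 224:129/82/-2 226:130/79/-1 228:130/77/-1 230:129/74/-1 232:130/71/-1 234:93/110/134 236:92/109/136 238:96/108/138 240:111/105/137 242:131/58/-1 244:58/57/6 246:46/57/13 248:52/57/20 250:69/57/27 252:100/55/29 254:110/52/30
484 x211 224:133/82/-1 226:134/80/1 228:131/77/-1 230:128/74/-2 232:128/72/-1 234:134/68/-2 236:124/66/1 238:134/63/-2 240:135/61/1 242:107/58/-1 244:62/57/6 246:48/57/14 248:40/58/22 250:60/57/28 252:98/54/27 254:111/52/30
[0.48848775 0.04353205 0.35977322]
400 194
```

View pics/m3.png

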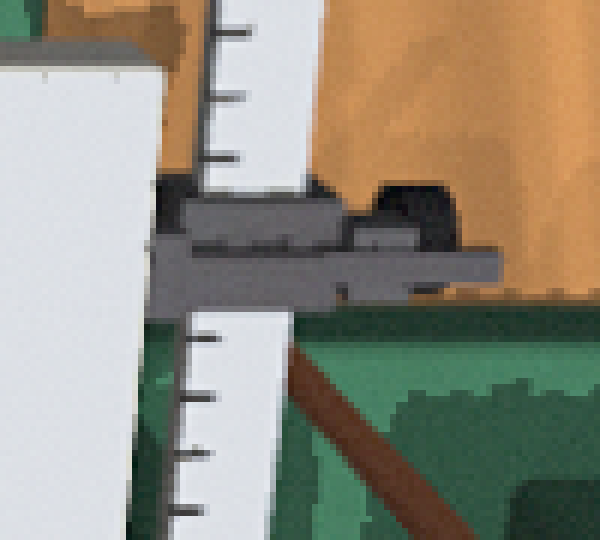

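```bash
python3 - <<'E'
from h import *
a=np.radians(-11.3);X=np.array([np.cos(a),np.sin(a)]);Y=np.array([-X[1],X[0]])
for k in range(3):
    p=eyes.read_camera("wrist");C=cloud(p);gx=C[...,:2]@X-.4737;gy=C[...,:2]@Y
    for n,lo,hi in(("ptr",.102,.117),("idx",.137,.146)):
        m=(gx>lo)&(gx<hi)&(gy>.100)&(gy<.115)&(C[...,2]>.1345)&(C[...,2]<.142)
        y=gy[m]*1000;print(n,len(y),y.mean().round(2),np.percentile(y,[5,50,95]).round(2))
    e,d=ray(p,(440,0))
# far check of can
p=eyes.read_camera("top")
for e in eyes.spot_point("can_handle",p)[:4]: print(e["score"],at_z(p,e["centre"],.167))
E
```

```text
ptr 97 107.94 [105.46 107.8  110.23]
idx 64 108.2 [105.42 108.31 110.64]
ptr 96 108.12 [105.63 108.2  110.23]
idx 57 108.17 [105.63 107.86 110.54]
ptr 96 108.06 [105.71 107.93 110.18]
idx 61 108.32 [105.68 108.43 110.58]
0.86 [ 0.4302403  -0.27316407  0.167     ]
0.84 [0.73156907 0.12510942 0.167     ]
0.72 [ 0.20624214 -0.35905304  0.167     ]
0.68 [ 0.7525706  -0.36370967  0.167     ]
```

```bash
python3 -c "
from bench import arm
print(arm.close_job())"
```

```text
the job is handed in; nothing more can be done
None
```

The job is handed in: the coolant can stands in the drip tray, the handwheel is wound about 1.4 turns until the pointer is within about 0.2 mm of the index mark by camera, and the gripper is open and clear of everything. I did not re-measure the bystanders at the end.

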